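# Tip a tub of walnuts out into the sorting tray

### The arm

A 7-joint arm with a two-finger parallel gripper is mounted at the origin on the work surface. World frame = base frame: x ahead of the robot, y to its left, z up, the work surface at z = 0. Lengths are in m, angles in degrees, forces in N, time in s.
With the tool pointing down it reaches from about 0.425 to 0.875 m from the base axis. Payload 4.7 kg.
Tool frame: the origin (TCP) lies midway between the tips of the shut fingers; the grasp point (between the pads) lies 19 mm behind it; z points along the fingers, x is the direction in which the jaws open and shut, and the axes are right-handed (so a half turn about z gives the same grasp; the last joint's range is limited). The gripper opens to 87 mm and grips with 3 to 60 N. Pads are 19 mm wide; open, the fingers measure 117 mm over their backs; the gripper's body (75 mm by 190 mm) begins 51 mm behind the grasp point.
Start: joints at [64.693, 18.392, -4.016, 83.108, 1.295, 78.541, -3.26], TCP at [0.286, -0.584, 0.223] pointing down, gripper open.
Joint ranges: [-163.93, 163.93], [-17.29, 119.83], [-79.2, 71.16], [3.27, 140.29], [-89.18, 269.18], [5.43, 117.66], [-154.24, 154.24]. Speed limits (degrees/s): [147.25, 147.25, 180, 180, 180, 180, 180].

### API

Orientations are given as [roll, pitch, yaw] about the fixed x, y, z axes, in that order (R = Rz(yaw) Ry(pitch) Rx(roll)).
In Python, from cell import telemetry, optics, env gives the robot as it stands.
- The arm moves only by the tool arm_command, never from a script. Its arguments are lists of equal length, an entry for each row: "translation": the shift along the tool's x, y, z in cm, a list of three; "twist": the turn about the tool's z in degrees. In form: {"translation": [[x, y, z], ...], "twist": [twist, ...]}. A call has 1 to 10 rows; each row shifts and turns the pose as measured when the row begins, along the tool's axes as they then stand; what a row does not reach is not made up. A row lasts 1/8 s, in which the tool goes at most 62.5 mm and 10.7 degrees, less where a joint would pass 70% of its speed; a pose out of reach is approached as far as the arm can. A call is refused whole if a number of a shift passes 6.25 or a number of a turn 10.7, either way. A call with a gripper value outside its range is refused whole. "grip" is the opening in per cent of the stroke, from 0 (shut) to 100 (fully open), set as the call begins (left out, the last holds). The fingers move at their own pace and stop on an object; "force" is the grip in N (left out, the last holds). Time passes only in rows, so rows that do not move let the fingers close. It gives the time, the measured TCP pose, the force and the opening at its end, in the units of the state.
- telemetry.get_obs(): the state, without advancing time (a new reading comes with each control period).
- optics.read_camera(name): name is "scene" or "top"; returns a dict with "img" (400x640x3 uint8, blue, green, red), "fx", "fy", "cx", "cy" (pixels), "dist" ([k1, k2, p1, p2, k3] as OpenCV has them; the pictures are not rectified), "extrinsics" (4x4, takes a point from camera to world coordinates). Camera axes: x right, y up, looking along -z (the intrinsics and any distortion apply to the point x, -y, -z); pixel columns grow to the right and rows downward; lengths in m; the calibration is good to about 2 mm. A picture is of the moment at which its call begins. There is no depth.
- env.sign_off(): hands the job in, once; it reports no verdict.
The state is a dict: "time_s": time; "qpos": joint angles; "joint_velocities": joint speeds; "effort": joint torques, N m; "tool_pos": TCP position; "tool_rot": TCP orientation; "force": force on the tool from outside, world axes, zero at the start; "wrist_torque": the same for the moment, N m; "grip_width": finger opening in m.
Only numpy, scipy, OpenCV 4.12 (cv2) and the standard library are available. Lean on these libraries where they do the work, as an engineer would, in place of code of your own. Each camera call takes 0.05 s, during which the arm holds its last target. There are 200 camera calls.

### The job

Hook a finger behind the far lip of the blue tub and draw it, standing, forward to the raised front edge of the steel tier. Then tip it over that edge onto its side so that its mouth drops into the sheet pan, let go of it so that all five walnuts roll out, and stand the empty tub upright again on the tier behind the edge. Leave the jars and the other things where they are.

Things in the scene. Friction and masses are not known exactly. Their poses are not given: they have to be found in the camera images.
- ledge: raised stainless back tier of the bench, fixed: top 28 mm above the bench, 740 mm wide, 300 mm deep. Origin at bench level under the centre line of the rolled marine edge along its front, at mid-width; its x axis points back, away from the robot, square to that edge, y along the edge (robot's left), z up. The edge is a 9 mm round bead whose top is 36 mm above the bench, 8 mm above the tier's top
- tray: aluminium sheet pan, fixed on the bench directly in front of the tier (its far rim 8 mm before the centre line of the marine edge): 240 mm deep (x) by 330 mm wide (y), floor 3 mm and rolled rim 27.5 mm above the bench. Origin at the middle of its far rim's outer edge, at bench level, so the tray reaches from x = -240 to 0 mm and y = -165 to 165 mm in its own axes, which are parallel to the tier's
- tub_mid (a point): centre of the open blue tub, half-way up: 96 mm long (x), 58 mm wide (y), 116 mm high, plain vertical walls 3 mm thick, a lip 6 mm high standing 4 mm proud all round its top. Origin 58 mm above its underside; x along its length (far wall faces +x), z to its mouth. 125 to 210 g empty. It starts upright on the tier, its length pointing back, a jar about 25 mm beside it on one or both sides
- tub_mouth (a point): centre of the tub's mouth, 58 mm above tub_mid; same axes. Pushed from behind no higher than 65 mm above the tier it slides without tipping. Pulled at the lip with its foot against the edge it passes its balance at about 60 degrees and rests across the edge at about 108, mouth sloping down on the tray floor. Empty, leaning under 35 degrees on a lower edge, it rocks back onto its base when let go
- nut1_mid (a point): centre of a walnut in its shell, brown, 34 mm across, 11 g; all five start in the tub
- nut2_mid (a point): centre of a walnut in its shell, brown, 34 mm across, 11 g; all five start in the tub
- nut3_mid (a point): centre of a walnut in its shell, brown, 34 mm across, 11 g; all five start in the tub
- nut4_mid (a point): centre of a walnut in its shell, brown, 34 mm across, 11 g; all five start in the tub
- nut5_mid (a point): centre of a walnut in its shell, brown, 34 mm across, 11 g; all five start in the tub
- jar_nibs: closed glass jar of dark nibs with a steel lid, 74 mm across, 80 mm high, beside or near the tub on the tier; a bystander; origin at the centre of its underside
- jar_sugar: closed jar of brown sugar with a brass lid, 74 mm across, 80 mm high, beside or near the tub on the tier; a bystander; origin at the centre of its underside
- spray: clear spray bottle with a white cap, 64 mm across, 152 mm high, at the left part of the tier; a bystander; origin at the centre of its underside
- tin: red round cocoa tin, 93 mm across, 124 mm high, at the right part of the tier; a bystander; origin at the centre of its underside
- bowl: steel bowl of nibs, 110 mm across, 50 mm high, on the bench to the left of the tray; a bystander; origin at the centre of its underside
- palette: spatula 180 mm long, lying on the bench to the right of the tray; a bystander; origin under its middle
Mind the look-alikes: they are no part of the job. Of the things that look like the part that bears tub_mid, the larger one is meant.

How it is judged (in metres and radians):
On the way, in this order (a step that is already met when the one before it is completed fails the run):
1. the tub, still standing, has been drawn up to the tier's front edge (within 2 cm of it) by its far side: a finger behind or on its far lip, touching the tub (x of tub_mid in the frame of ledge below 0.075 m and angle between tub_mid's own z axis and vertical below 0.35 rad and x of the grasp point in the frame of tub_mid above 0.04 m and contact force between the fingers and tub above 0.2 N), for 0.1 s.
2. the tub lies on its side over the marine edge, mouth in the tray, and has been let go (angle between tub_mid's own z axis and vertical between 1.3 and 2.3 rad and x of tub_mouth in the frame of tray below -0.005 m and height (world z) of tub_mouth below 0.1 m and contact force between the fingers and tub below 0.05 N), for 0.3 s.
At the end, for the whole second after the job is handed in: All five walnuts are in the tray (inside its rim, not above 65 mm over the bench) and the tub stands upright (within 0.08 rad) and still on the tier's top, let go, its centre more than 46 mm behind the centre line of the marine edge (angle between tub_mid's own z axis and vertical below 0.08 rad and height (world z) of tub_mid between 0.08 and 0.093 m and x of tub_mid in the frame of ledge above 0.046 m and linear speed of tub below 0.02 m/s and z of each of nut1_mid, nut2_mid, nut3_mid, nut4_mid, nut5_mid in the frame of tray below 0.065 m and x of nut1_mid in the frame of tray between -0.24 and 0 m and y of nut1_mid in the frame of tray between -0.165 and 0.165 m and x of nut2_mid in the frame of tray between -0.24 and 0 m and y of nut2_mid in the frame of tray between -0.165 and 0.165 m and x of nut3_mid in the frame of tray between -0.24 and 0 m and y of nut3_mid in the frame of tray between -0.165 and 0.165 m and x of nut4_mid in the frame of tray between -0.24 and 0 m and y of nut4_mid in the frame of tray between -0.165 and 0.165 m and x of nut5_mid in the frame of tray between -0.24 and 0 m and y of nut5_mid in the frame of tray between -0.165 and 0.165 m); the robot touches nothing.
It fails at once if a jar is shoved more than 3 cm or knocked over (distance of any of jar_nibs, jar_sugar from where it was at the start of the episode above 0.03 m or angle between any of jar_nibs, jar_sugar's own z axis and vertical above 0.4 rad).
It fails at once if the spray bottle, tin, bowl or spatula is shoved more than 3 cm or knocked over (distance of any of spray, tin, bowl, palette from where it was at the start of the episode above 0.03 m or angle between any of spray, tin, bowl, palette's own z axis and vertical above 0.4 rad).
It also fails if it takes over 64 s, if anything falls off the work surface, if the arm or the gripper's body presses on something with over 40 N, if the wrist force passes 120 N, or if a joint passes its speed limit or range.

## Working session

There is one attempt and no reset: what is moved stays moved. The work goes in short steps, Python scripts to look and compute and a tool call to move; the robot and the scene stay as the last step left them, time stands still between calls to the robot, and variables do not carry over. Pictures are saved under pics/ and viewed, about 8 in all and at most 12, crops included, and the job is handed in when it is done.

Besides the shell and the picture viewer there is one more tool, called after "Request:" as name(argument=value, ...) on one line, values as JSON. arm_command: Moves the arm, as the interface text tells. Its arguments: {"type":"object","properties":{"translation":{"type":"array","items":{"type":"array","items":{"type":"number"}}},"twist":{"type":"array","items":{"type":"number"}},"grip":{"type":"number"},"force":{"type":"number"}},"required":["translation","twist"]}

```bash
mkdir -p pics
cat > h.py <<'E'
import sys; sys.path.insert(0,'.')
import numpy as np, cv2
from cell import telemetry, optics, env
def cam(n):
    c=optics.read_camera(n); c['K']=np.array([[c['fx'],0,c['cx']],[0,c['fy'],c['cy']],[0,0,1.]]);return c
def ray(c,uv,z):
    p=cv2.undistortPoints(np.array(uv,float).reshape(-1,1,2),c['K'],np.array(c['dist'],float)).reshape(-1,2)
    E=np.array(c['extrinsics']); d=np.c_[p[:,0],-p[:,1],-np.ones(len(p))]@E[:3,:3].T; o=E[:3,3]
    return o+d*((np.broadcast_to(z,len(p))-o[2])/d[:,2])[:,None]
def proj(c,P):
    E=np.array(c['extrinsics']); q=(np.array(P,float).reshape(-1,3)-E[:3,3])@E[:3,:3]; q=q*[1,-1,-1]
    return cv2.projectPoints(q.reshape(-1,1,3),np.zeros(3),np.zeros(3),c['K'],np.array(c['dist'],float))[0].reshape(-1,2)
E
python3 - <<'E'
from h import *
for n in('top','scene'):
    c=cam(n); cv2.imwrite(f'pics/{n}0.png',c['img']); print(n,np.round(c['extrinsics'],3).tolist(),c['fx'],c['dist'])
print(telemetry.get_obs())
E
```

```text
top [[-0.025, 0.997, -0.076, 0.391], [-1.0, -0.025, 0.0, 0.007], [-0.001, 0.076, 0.997, 1.055], [0.0, 0.0, 0.0, 1.0]] 398.9951821112043 [-0.07642748  0.          0.          0.          0.        ]
scene [[-0.069, -0.805, 0.589, 0.968], [0.998, -0.05, 0.049, 0.052], [-0.01, 0.591, 0.807, 0.821], [0.0, 0.0, 0.0, 1.0]] 403.35972852874744 [-0.00521093  0.          0.          0.          0.        ]
{'time_s': 0.1, 'qpos': array([64.69168185, 18.43477453, -4.01527216, 83.16682446,  1.29594175,
       78.54048962, -3.25827627]), 'joint_velocities': array([ 0.00874356, -0.01933539,  0.07253425, -0.17031504, -0.06719631,
        0.00469639,  0.06358667]), 'effort': array([ 6.95638046e-04, -4.92574418e+01, -4.05272003e-01, -3.13399243e+01,
       -6.40103244e-02,  3.95380938e-02,  1.24321919e-04]), 'tool_pos': array([ 0.28586043, -0.58322825,  0.22158081]), 'tool_rot': array([ 1.79993616e+02,  9.68078812e-02, -6.38804512e+01]), 'force': array([-0.47627845, -0.65734322, -0.65905732]), 'wrist_torque': array([-0.06563291, -0.01335475,  0.01810143]), 'grip_width': 0.08680974326595067}
```

View pics/top0.png

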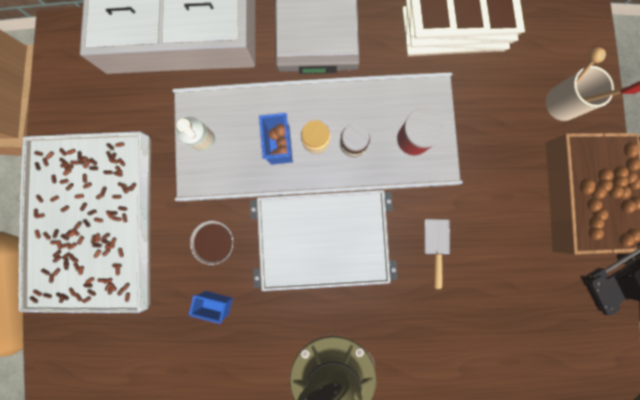

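View pics/scene0.png

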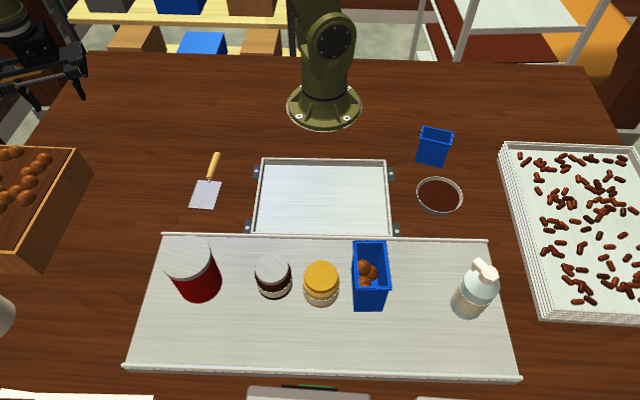

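The top view shows the tier's front bead from (178,199) to (461,183). The blue tub's rim is around (276,138) with nuts inside, the brass jar is at (316,135) to its right, and the steel-lid jar is at (355,140). The small tub at (210,307) is the look-alike.

Run:
```python
from h import *
a=cv2.imread('pics/top0.png')[90:210,240:400]; b=cv2.imread('pics/scene0.png')[225:325,225:425]
o=np.zeros((600,800,3),np.uint8)
a=cv2.resize(a,None,fx=5,fy=5,interpolation=cv2.INTER_CUBIC)
cv2.imwrite('pics/crop0.png',a)
b=cv2.resize(b,None,fx=4,fy=4,interpolation=cv2.INTER_CUBIC);cv2.imwrite('pics/crop1.png',b)
```

```text
(no output)
```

View pics/crop0.png

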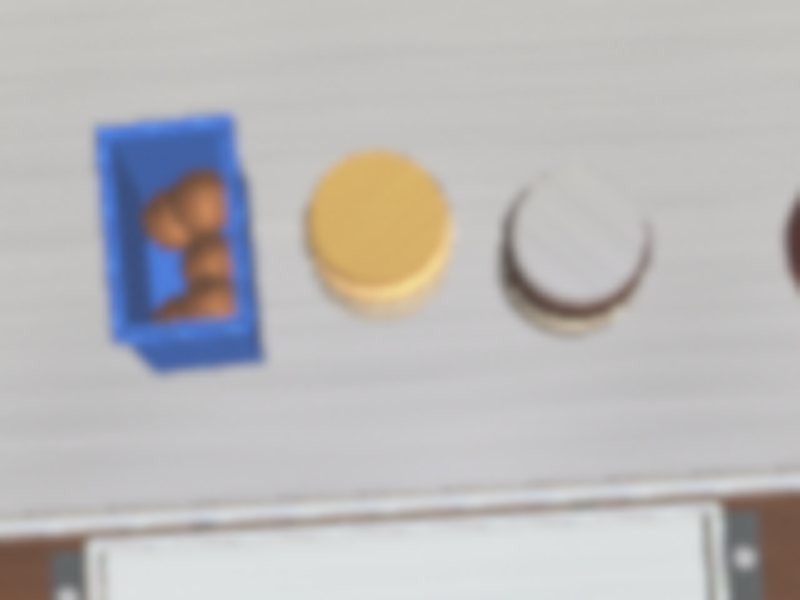

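View pics/crop1.png

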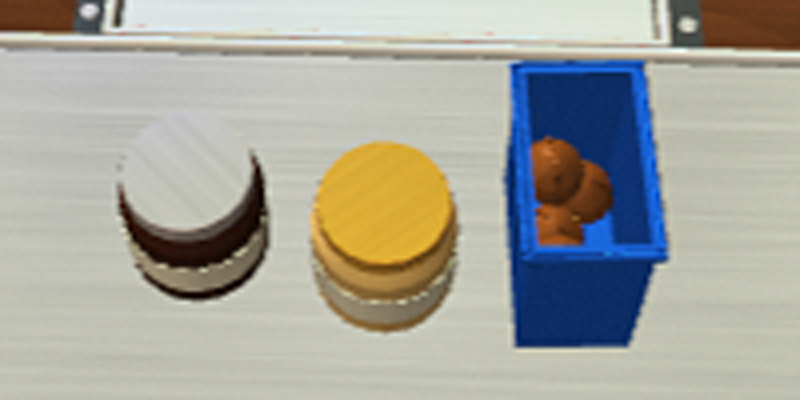

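The close-ups show the rim corners clearly in both views. In top crop pixels, far is (95,126) and (234,113), near is (114,342) and (254,335).

Run:
```python
from h import *
t=cam('top'); s=cam('scene')
f=lambda L,k,o:np.array(L)/k+o
tr=f([(95,126),(234,113),(254,335),(114,342)],5.,[240,90])
sr=f([(667,257),(528,258),(511,65),(645,62)],4.,[225,225])
A=ray(t,tr,.144);B=ray(s,sr,.144)
print(np.round(A*1000),np.round(B*1000),(A+B).mean(0)/2, A.mean(0),B.mean(0))
e=ray(t,[(178,198.5),(461,182.5)],.036); e2=ray(s,[(163,234),(488,241)],.036); print('edge',e,e2)
for E in(e,e2):
    d=E[1]-E[0]; print('edge yaw',np.degrees(np.arctan2(-d[0]*np.sign(-d[1])*-1,abs(d[1]))), d)
tc=ray(t,[(259,196),(384,190),(390,283),(262,289)],.0275);print('tray',tc)
tj=ray(t,f([(380,220),(577,238)],5.,[240,90]),.108);sj=ray(s,f([(383,202),(188,172)],4.,[225,225]),.108);print('jars',tj,sj)
```

```text
[[656. 158. 144.]
 [660.  93. 144.]
 [555.  85. 144.]
 [553. 150. 144.]] [[660. 160. 144.]
 [665.  98. 144.]
 [565.  89. 144.]
 [559. 153. 144.]] [0.60926978 0.12322883 0.144     ] [0.60606326 0.12156292 0.144     ] [0.61247629 0.12489474 0.144     ]
edge [[ 0.47407065  0.38925092  0.036     ]
 [ 0.49732225 -0.34426653  0.036     ]] [[ 0.50903209 -0.33881889  0.036     ]
 [ 0.48126777  0.3967344   0.036     ]]
edge yaw 1.815598076413025 [ 0.0232516  -0.73351745  0.        ]
edge yaw 2.1616698452656937 [-0.02776432  0.73555329  0.        ]
tray [[ 0.47597683  0.17944262  0.0275    ]
 [ 0.48347465 -0.14441247  0.0275    ]
 [ 0.24483855 -0.15173095  0.0275    ]
 [ 0.23767443  0.17531861  0.0275    ]]
jars [[ 0.61595207  0.02652623  0.108     ]
 [ 0.6047712  -0.06825957  0.108     ]] [[ 0.62420963  0.03016035  0.108     ]
 [ 0.61431162 -0.06603123  0.108     ]]
```

```bash
cat > plan.py <<'E'
from h import *
import json
def plan(x,y,z,yaw,n,start=None):
    o=telemetry.get_obs(); p=np.array(o['tool_pos']) if start is None else np.array(start[:3]); w=o['tool_rot'][2] if start is None else start[3]
    dy=(yaw-w+180)%360-180; s=(np.array([x,y,z])-p)/n
    T=[]
    for i in range(n):
        a=np.radians(w+dy*i/n); c,si=np.cos(a),np.sin(a)
        T.append([round(100*v,2) for v in(c*s[0]+si*s[1], si*s[0]-c*s[1], -s[2])])
    print(np.round(p,4),round(w,1),'force',np.round(o['force'],1),'w',round(o['grip_width'],4),'t',o['time_s']); print(json.dumps(T),'twist',round(-dy/n,2))
if __name__=='__main__':
    a=[float(v) for v in sys.argv[1:]]; plan(*a[:4],int(a[4]))
E
python3 plan.py .657 .127 .225 4 18
```

```text
[ 0.2859 -0.5834  0.2219] -63.9 force [0.3 0.1 0.2] w 0.0872 t 0.2
[[-2.64, -3.59, -0.02], [-2.39, -3.75, -0.02], [-2.14, -3.9, -0.02], [-1.88, -4.04, -0.02], [-1.61, -4.15, -0.02], [-1.33, -4.25, -0.02], [-1.05, -4.33, -0.02], [-0.77, -4.39, -0.02], [-0.48, -4.43, -0.02], [-0.18, -4.45, -0.02], [0.11, -4.45, -0.02], [0.4, -4.43, -0.02], [0.69, -4.4, -0.02], [0.98, -4.34, -0.02], [1.26, -4.27, -0.02], [1.54, -4.18, -0.02], [1.81, -4.07, -0.02], [2.08, -3.94, -0.02]] twist -3.77
```

Request:
arm_command(translation=[[-2.6, -3.6, 0], [-2.4, -3.8, 0], [-2.1, -3.9, 0], [-1.9, -4.0, 0], [-1.6, -4.2, 0], [-1.3, -4.3, 0], [-1.0, -4.3, 0], [-0.8, -4.4, 0], [-0.5, -4.4, 0], [-0.2, -4.5, 0]], twist=[-3.8, -3.8, -3.8, -3.8, -3.8, -3.8, -3.8, -3.8, -3.8, -3.8], grip=50, force=25)

```text
time_s: 1.45
tool_pos: [0.4922, -0.1781, 0.2195]
tool_rot: [179.9, 0.2, -25.2]
force: [0.7, 0.2, -0.2]
grip_width: 0.0438
```

```bash
python3 plan.py .657 .127 .225 4 10
```

```text
[ 0.4922 -0.1781  0.2195] -25.2 force [ 0.7  0.2 -0.2] w 0.0438 t 1.45
[[0.19, -3.46, -0.05], [0.37, -3.45, -0.05], [0.55, -3.42, -0.05], [0.72, -3.39, -0.05], [0.89, -3.35, -0.05], [1.06, -3.3, -0.05], [1.23, -3.24, -0.05], [1.39, -3.18, -0.05], [1.55, -3.1, -0.05], [1.71, -3.02, -0.05]] twist -2.92
```

Request:
arm_command(translation=[[0.2, -3.5, -0.1], [0.4, -3.5, -0.1], [0.6, -3.4, 0], [0.7, -3.4, 0], [0.9, -3.4, 0], [1.1, -3.3, 0], [1.2, -3.3, 0], [1.4, -3.2, 0], [1.6, -3.1, 0], [1.7, -3.0, 0]], twist=[-2.9, -2.9, -2.9, -2.9, -2.9, -2.9, -2.9, -2.9, -2.9, -2.9])

```text
time_s: 2.7
tool_pos: [0.6606, 0.14, 0.2196]
tool_rot: [179.9, 0.2, 4.8]
force: [0.1, -0.3, 0.6]
grip_width: 0.0433
```

```bash
python3 plan.py .657 .127 .165 4 5
```

```text
[0.6606 0.14   0.2196] 4.8 force [ 0.1 -0.3  0.6] w 0.0433 t 2.7
[[-0.09, 0.25, 1.09], [-0.09, 0.25, 1.09], [-0.09, 0.25, 1.09], [-0.09, 0.25, 1.09], [-0.09, 0.25, 1.09]] twist 0.16
```

Request:
arm_command(translation=[[-0.1, 0.3, 1.1], [-0.1, 0.3, 1.1], [-0.1, 0.3, 1.1], [-0.1, 0.2, 1.1], [0, 0.2, 1.0], [0, 0, 0]], twist=[0.2, 0.2, 0.2, 0.2, 0, 0])

```text
time_s: 3.45
tool_pos: [0.656, 0.1243, 0.1604]
tool_rot: [179.9, 0.4, 3.9]
force: [0.2, 0.2, -0.9]
grip_width: 0.0438
```

```bash
python3 - <<'E'
from h import *
s=cam('scene');t=cam('top')
b=cv2.resize(s['img'][170:320,300:420],None,fx=4,fy=4,interpolation=cv2.INTER_CUBIC)
a=cv2.resize(t['img'][70:220,230:310],None,fx=4,fy=4,interpolation=cv2.INTER_CUBIC)
cv2.imwrite('pics/g1.png',np.hstack([b,a]))
E
python3 plan.py .657 .127 .114 4 5
```

```text
[0.6566 0.1252 0.1616] 3.9 force [ 0.3 -0.9 -0.3] w 0.0436 t 3.55
[[0.01, -0.04, 0.95], [0.01, -0.04, 0.95], [0.01, -0.04, 0.95], [0.01, -0.04, 0.95], [0.01, -0.04, 0.95]] twist -0.02
```

View pics/g1.png

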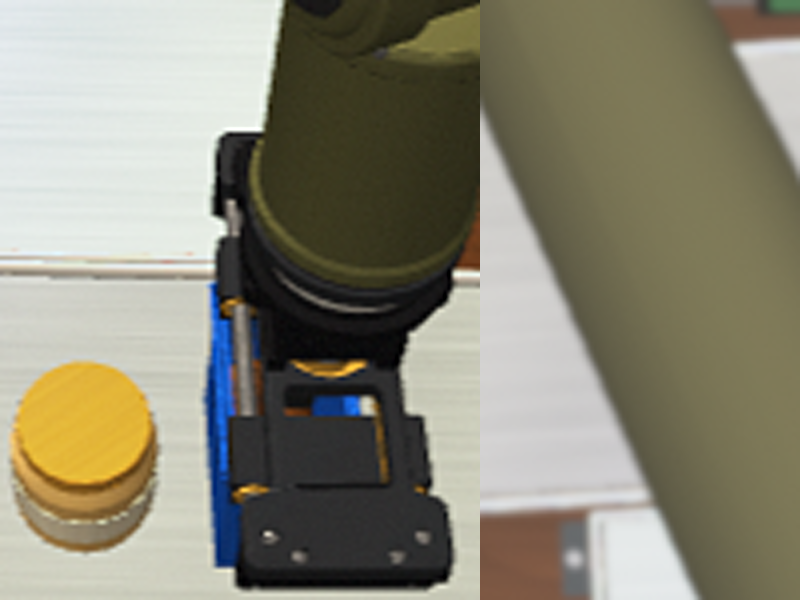

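The gripper hides the far lip, but the tub's right wall (crop 215,430) lines up with the plan. I'll go down and close on the far wall.

Request:
arm_command(translation=[[0, 0, 1.0], [0, 0, 1.0], [0, 0, 1.0], [0, 0, 1.0], [0, 0, 0.7]], twist=[0, 0, 0, 0, 0])

```text
time_s: 4.18
tool_pos: [0.6568, 0.1261, 0.1125]
tool_rot: [179.9, 0.2, 4.0]
force: [0.2, -0.4, 0.0]
grip_width: 0.0429
```

Request:
arm_command(translation=[[0, 0, 0], [0, 0, 0], [0, 0, 0], [0, 0, 0], [0, 0, 0]], twist=[0, 0, 0, 0, 0], grip=0, force=25)

```text
time_s: 4.8
tool_pos: [0.6569, 0.1261, 0.1128]
tool_rot: [179.9, 0.2, 4.0]
force: [-1.1, -0.6, 1.0]
grip_width: 0.0056
```

Request:
arm_command(translation=[[-0.5, 0, 0], [-0.7, 0, 0], [-0.7, 0, 0], [-0.7, 0, 0], [-0.7, 0, 0], [-0.7, 0, 0], [-0.7, 0, 0], [0, 0, 0]], twist=[0, 0.5, 0.5, 0.5, 0.5, 0, 0, 0])

```text
time_s: 5.8
tool_pos: [0.6138, 0.1241, 0.1182]
tool_rot: [-180.0, -0.8, 1.8]
force: [2.7, 0.1, 1.6]
grip_width: 0.005
```

Run:
```python
from h import *
s=cam('scene')
b=cv2.resize(s['img'][170:320,280:460],None,fx=4,fy=4,interpolation=cv2.INTER_CUBIC)
cv2.imwrite('pics/g2.png',b); print(telemetry.get_obs()['tool_pos'],telemetry.get_obs()['tool_rot'],telemetry.get_obs()['force'])
```

```text
[0.61391783 0.12409428 0.11805219] [-179.97906133   -0.74903492    1.77326291] [1.48843573 0.73673855 2.466191  ]
```

View pics/g2.png

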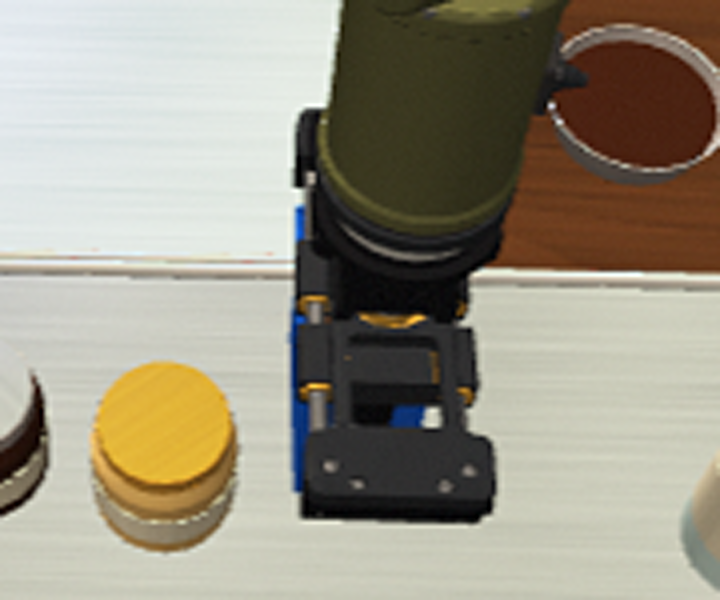

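The tub comes along with the gripper, and the jar is untouched. I'll continue to the edge while pressing down slightly.

Request:
arm_command(translation=[[-0.4, 0, 0.3], [-0.5, 0, 0.3], [-0.5, 0, 0.2], [-0.5, 0, 0.1], [-0.3, 0, 0], [0, 0, 0]], twist=[0, 0, 0, 0, 0, 0])

```text
time_s: 6.6
tool_pos: [0.6054, 0.1239, 0.1183]
tool_rot: [-179.8, -2.5, 1.6]
force: [1.9, -0.1, 3.0]
grip_width: 0.0059
```

Run:
```python
from h import *
o=telemetry.get_obs(); print(o)
t=cam('top'); cv2.imwrite('pics/t3.png',np.hstack([cv2.resize(c[0],None,fx=3,fy=3,interpolation=cv2.INTER_CUBIC) for c in [(t['img'][80:220,160:420],)]]))
```

```text
{'time_s': 6.6, 'qpos': array([ 17.61671159,  21.0958777 , -38.7492468 ,  96.45140502,
        14.98825352,  65.10288622, -23.43890577]), 'joint_velocities': array([-0.06028175,  0.16198369,  0.19894403, -0.06114646, -0.05194126,
        0.0883809 , -0.14965483]), 'effort': array([-2.11534901e-01, -4.16378582e+01, -6.89895317e+00, -2.69161749e+01,
       -2.24611564e-01,  1.19689875e-01, -3.82456742e-02]), 'tool_pos': array([0.60542065, 0.12394276, 0.11831155]), 'tool_rot': array([-179.80918186,   -2.45459793,    1.62877999]), 'force': array([ 1.87601768, -0.10178046,  3.00299576]), 'wrist_torque': array([-0.06874583, -0.21884838, -0.00556706]), 'grip_width': 0.0059354339294174635}
```

View pics/t3.png

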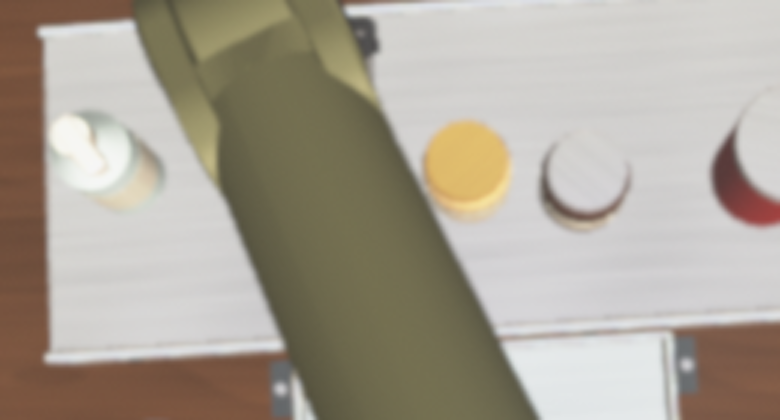

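Request:
arm_command(translation=[[-0.8, 0, 0.5], [-0.8, 0, 0.5], [-0.8, 0, 0.5], [-0.8, 0, 0.5], [0, 0, 0]], twist=[0, 0, 0, 0, 0])

```text
time_s: 7.28
tool_pos: [0.6018, 0.1243, 0.1171]
tool_rot: [-179.5, -5.9, 1.4]
force: [-4.3, 0.5, 2.7]
grip_width: 0.0072
```

The soft arm tilts with the tub, so I'll check numerically where the tub's base is.

Run:
```python
from h import *
s=cam('scene'); im=s['img'].astype(int)
m=(im[...,0]>im[...,2]+60)&(im[...,0]>im[...,1]+40); m[:200]=0; m[:, :300]=0; m[:,420:]=0
for r in range(200,330):
    c=np.where(m[r])[0]
    if len(c): print(r,c.min(),c.max(),len(c),end='; ')
o=telemetry.get_obs(); print('\n',o['tool_pos'],o['tool_rot'],o['force'])
for x in(.60,.595,.59,.585,.58): print(x,proj(s,[[x,.095,.03],[x,.15,.03],[x,.12,.144]]).round().tolist())
cv2.imwrite('pics/s4.png',s['img'])
```

```text
216 354 355 2; 217 354 355 2; 218 354 355 2; 219 354 355 2; 220 354 355 2; 221 354 355 2; 240 354 355 2; 244 353 353 1; 245 353 353 1; 246 353 353 1; 247 353 353 1; 248 353 353 1; 249 353 353 1; 250 353 353 1; 251 353 353 1; 252 353 353 1; 253 353 353 1; 254 353 353 1; 255 353 353 1; 256 353 353 1; 257 353 353 1; 258 353 353 1; 259 353 353 1; 260 353 353 1; 261 353 356 4; 262 353 386 10; 263 353 356 4; 264 353 355 3; 265 353 355 3; 266 353 355 3; 267 353 355 3; 268 353 355 3; 269 353 355 3; 270 353 355 3; 271 353 354 2; 272 353 354 2; 273 353 354 2; 274 353 354 2; 275 353 354 2; 276 353 354 2; 277 353 354 2; 278 353 354 2; 279 353 354 2; 280 354 354 1; 281 354 354 1; 282 354 354 1; 283 354 354 1; 284 354 354 1; 285 354 354 1; 
 [0.60200635 0.12441546 0.11696533] [-179.50767171   -5.92637301    1.37587831] [ 1.03605599 -0.63306208  7.74660202]
0.6 [[352.0, 283.0], [378.0, 285.0], [369.0, 258.0]]
0.595 [[352.0, 281.0], [378.0, 283.0], [369.0, 256.0]]
0.59 [[352.0, 279.0], [378.0, 280.0], [369.0, 253.0]]
0.585 [[352.0, 277.0], [378.0, 278.0], [369.0, 251.0]]
0.58 [[352.0, 275.0], [378.0, 276.0], [369.0, 249.0]]
```

Request:
arm_command(translation=[[0, 0, 0], [0, 0, 0], [0, 0, -0.8], [-0.3, 0, -0.8], [-0.5, 0, -0.6], [-0.7, 0, -0.3]], twist=[0, 0, 0, 0, 0, 0], force=60)

```text
time_s: 8.07
tool_pos: [0.5756, 0.1234, 0.1367]
tool_rot: [-179.6, -4.8, 1.4]
force: [-0.8, -0.1, -2.4]
grip_width: 0.0045
```

Request:
arm_command(translation=[[1.0, 0, 0], [0.9, 0, 0], [0.4, 0, 0.5], [0, 0, 0.5], [0, 0, 0.5], [0, 0, 0.5], [0, 0, 0.3], [0, 0, 0]], twist=[0, 0, 0, 0, 0, 0, 0, 0])

```text
time_s: 9.07
tool_pos: [0.6095, 0.1241, 0.1225]
tool_rot: [-179.6, -5.7, 1.3]
force: [-3.8, -0.5, 3.5]
grip_width: 0.0052
```

Run:
```python
from h import *
s=cam('scene'); im=s['img'].astype(int)
m=(im[...,0]>im[...,2]+60)&(im[...,0]>im[...,1]+40); m[:200]=0; m[:, :300]=0; m[:,420:]=0
r=np.where(m.any(1))[0]; print(r.min(),r.max(),np.where(m[r.max()])[0],np.where(m[r.min()])[0])
o=telemetry.get_obs(); print('\n',o['tool_pos'],o['tool_rot'],o['force'])
for x in(.61,.6,.59,.58): print(x,proj(s,[[x,.095,.03],[x-.1,.09,.144]]).round(1).tolist())
```

```text
219 292 [375 376 377 378 379 380] [354 355]

 [0.60955682 0.1241662  0.12249815] [-179.61373125   -5.6731875     1.29400694] [-1.95156021 -0.20481053  3.96392749]
0.61 [[352.0, 287.6], [353.8, 217.7]]
0.6 [[352.1, 283.2], [353.9, 213.6]]
0.59 [[352.2, 278.8], [354.0, 209.6]]
0.58 [[352.2, 274.6], [354.0, 205.6]]
```

Request:
arm_command(translation=[[0, 0, -0.5], [-0.5, 0, -0.2], [-0.5, 0, 0], [-0.4, 0, 0], [0, 0, 0], [0, 0, 0]], twist=[0, 0, 0, 0, 0, 0])

```text
time_s: 9.88
tool_pos: [0.5963, 0.1242, 0.1292]
tool_rot: [-179.6, -6.0, 1.3]
force: [1.8, 0.1, 0.2]
grip_width: 0.0044
```

Request:
arm_command(translation=[[-0.5, 0, -0.3], [-0.5, 0, 0], [-0.4, 0, 0], [0, 0, 0], [0, 0, 0]], twist=[0, 0, 0, 0, 0])

```text
time_s: 10.5
tool_pos: [0.579, 0.1236, 0.129]
tool_rot: [-179.6, -5.8, 1.3]
force: [1.2, 0.3, -1.9]
grip_width: 0.0047
```

Request:
arm_command(translation=[[0.5, 0, 0.3], [0, 0, 0.4], [0, 0, 0.3], [0, 0, 0]], twist=[0, 0, 0, 0])

```text
time_s: 11.0
tool_pos: [0.5892, 0.1241, 0.1235]
tool_rot: [-179.6, -6.1, 1.3]
force: [-2.8, -0.8, 2.5]
grip_width: 0.0054
```

Run:
```python
from h import *
s=cam('scene'); im=s['img'].astype(int)
m=(im[...,0]>im[...,2]+60)&(im[...,0]>im[...,1]+40); m[:200]=0; m[:, :300]=0; m[:,420:]=0
r=np.where(m.any(1))[0]; print(r.min(),r.max(),np.where(m[r.max()])[0],np.where(m[r.min()])[0])
print(telemetry.get_obs()['tool_pos'])
cv2.imwrite('pics/s5.png',cv2.resize(s['img'][170:320,280:460],None,fx=4,fy=4,interpolation=cv2.INTER_CUBIC))
```

```text
211 283 [378 379 380] [354 355]
[0.58923236 0.12419565 0.12345532]
```

View pics/s5.png

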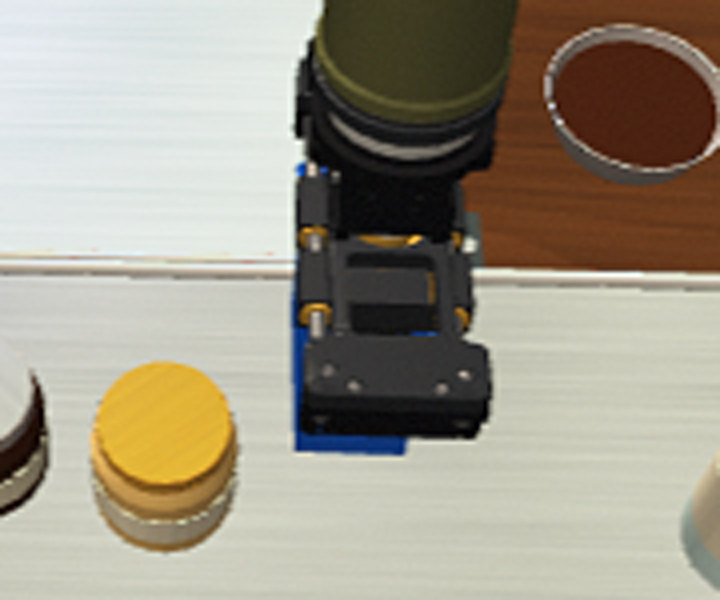

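Step 1 conditions should be met: the tub's far base corner, at (380,283), puts tub_mid about 55 mm behind the bead. I'll release it, lift, and set up the hook behind the lip.

Request:
arm_command(translation=[[0, 0, 0], [0, 0, 0], [0, 0, 0], [0, 0, -1.5], [0, 0, -2.5], [0, 0, -2.5], [0, 0, 0], [0, 0, 0]], twist=[0, 0, 0, 0, 0, 0, 0, 0], grip=50, force=20)

```text
time_s: 12.05
tool_pos: [0.5829, 0.1241, 0.192]
tool_rot: [-179.5, -6.4, 1.3]
force: [-0.7, -0.3, 0.6]
grip_width: 0.0435
```

Run:
```python
from h import *
s=cam('scene'); im=s['img'].astype(int)
m=(im[...,0]>im[...,2]+60)&(im[...,0]>im[...,1]+40); m[:200]=0; m[:, :300]=0; m[:,420:]=0
r=np.where(m.any(1))[0]; print([(q,np.where(m[q])[0][[0,-1]].tolist(),m[q].sum()) for q in r[::3]],r.max())
o=telemetry.get_obs();print(o['tool_pos'],o['tool_rot'],o['grip_width'])
for x in(.61,.6,.59,.58): print(x,proj(s,[[x-.004,.095,.03],[x,.09,.144],[x,.155,.144]]).round(1).tolist())
cv2.imwrite('pics/s6.png',s['img'])
```

```text
[(np.int64(216), [355, 357], np.int64(3)), (np.int64(219), [354, 356], np.int64(3)), (np.int64(222), [354, 356], np.int64(3)), (np.int64(225), [354, 356], np.int64(3)), (np.int64(228), [354, 356], np.int64(3)), (np.int64(231), [355, 357], np.int64(3)), (np.int64(234), [354, 356], np.int64(3)), (np.int64(237), [354, 358], np.int64(5)), (np.int64(240), [354, 358], np.int64(5)), (np.int64(243), [354, 358], np.int64(5)), (np.int64(246), [353, 358], np.int64(6)), (np.int64(249), [353, 357], np.int64(5)), (np.int64(252), [353, 357], np.int64(5)), (np.int64(255), [353, 357], np.int64(5)), (np.int64(258), [353, 389], np.int64(28)), (np.int64(261), [353, 389], np.int64(37)), (np.int64(264), [353, 385], np.int64(33)), (np.int64(267), [353, 385], np.int64(33)), (np.int64(270), [353, 384], np.int64(32)), (np.int64(273), [353, 383], np.int64(31)), (np.int64(276), [353, 382], np.int64(30)), (np.int64(279), [353, 381], np.int64(29)), (np.int64(282), [353, 380], np.int64(28)), (np.int64(285), [356, 380], np.int64(25))] 285
[0.58300066 0.12422143 0.1920426 ] [-179.49639472   -6.36176533    1.31875029] 0.0434022432922088
0.61 [[352.0, 285.8], [353.1, 261.9], [388.0, 263.9]]
0.6 [[352.1, 281.4], [353.2, 257.2], [387.8, 259.1]]
0.59 [[352.2, 277.1], [353.3, 252.5], [387.7, 254.4]]
0.58 [[352.3, 272.9], [353.3, 247.9], [387.5, 249.8]]
```

Request:
arm_command(translation=[[1.0, 0, 0.0], [1.2, 0, 0], [1.2, 0, 0], [0.8, 0, 0.5], [0, 0, 1.2], [0, 0, 1.3], [0, 0, 1.3], [0, 0, 1.2], [0, 0, 0.6], [0, 0, 0]], twist=[0, 0, 0, 0, 0, 0, 0, 0, 0, 0], grip=0)

```text
time_s: 13.35
tool_pos: [0.6327, 0.1254, 0.1276]
tool_rot: [-179.5, -6.0, 1.3]
force: [0.2, 0.4, 0.2]
grip_width: 0.0004
```

Request:
arm_command(translation=[[-0.6, 0, 0], [-0.7, 0, 0], [-0.9, 0, -0.7], [-0.9, 0, -0.8], [0, 0, 0]], twist=[0, 0, 0, 0, 0])

```text
time_s: 13.98
tool_pos: [0.5991, 0.1249, 0.1425]
tool_rot: [-179.5, -6.2, 1.3]
force: [0.4, -0.5, -0.8]
grip_width: 0.0005
```

```bash
cat > look.py <<'E'
from h import *
s=cam('scene'); im=s['img'].astype(int)
m=(im[...,0]>im[...,2]+60)&(im[...,0]>im[...,1]+40); m[:200]=0; m[:, :300]=0; m[:,420:]=0
r=np.where(m.any(1))[0]; print('blue',[(int(q),np.where(m[q])[0][[0,-1]].tolist()) for q in r[::8]],r.max())
o=telemetry.get_obs();print(o['tool_pos'],o['tool_rot'],o['force'])
cv2.imwrite('pics/%s.png'%sys.argv[1],s['img'])
E
python3 look.py l1
```

```text
blue [(210, [355, 362]), (234, [354, 355]), (242, [354, 354]), (250, [353, 357]), (258, [353, 356]), (266, [354, 356]), (274, [354, 355]), (282, [354, 380])] 283
[0.59944979 0.12481747 0.14225122] [-179.50652769   -6.22272259    1.32796888] [ 0.00297357 -0.43231244  0.69545373]
```

Request:
arm_command(translation=[[-1.0, 0, -0.7], [-1.0, 0, -0.7], [-1.1, 0, -0.5], [-1.1, 0, -0.5], [-1.2, 0, -0.4], [-1.2, 0, -0.3]], twist=[0, 0, 0, 0, 0, 0])

```text
time_s: 14.78
tool_pos: [0.5259, 0.123, 0.1674]
tool_rot: [-179.5, -6.2, 1.3]
force: [0.3, 0.6, -0.1]
grip_width: 0.0005
```

```bash
python3 look.py l2
```

```text
blue [(200, [354, 355]), (208, [355, 358]), (216, [355, 356]), (224, [354, 356]), (232, [354, 365]), (240, [353, 384]), (248, [353, 383]), (256, [354, 383]), (264, [378, 382])] 264
[0.52438515 0.12315739 0.16732789] [-179.54888042   -6.11148978    1.37035143] [-1.68280298  0.11672707 -0.22833274]
```

Request:
arm_command(translation=[[-1.2, 0, -0.2], [-1.2, 0, -0.1], [-1.3, 0, 0.1], [-1.3, 0, 0.1], [-1.3, 0, 0.3], [-1.2, 0, 0.3], [0, 0, 0]], twist=[0, 0, 0, 0, 0, 0, 0])

```text
time_s: 15.7
tool_pos: [0.4439, 0.121, 0.1527]
tool_rot: [-179.6, -6.0, 1.4]
force: [-0.1, 0.3, 0.9]
grip_width: 0.0004
```

```bash
python3 look.py l3
```

```text
blue [(200, [352, 381]), (208, [351, 382]), (216, [353, 381]), (224, [353, 380]), (232, [353, 379]), (240, [354, 378])] 242
[0.44453556 0.1210615  0.15297035] [-179.58367292   -6.07235592    1.36876764] [ 0.17487545  0.29100594 -0.60320337]
```

View pics/l3.png

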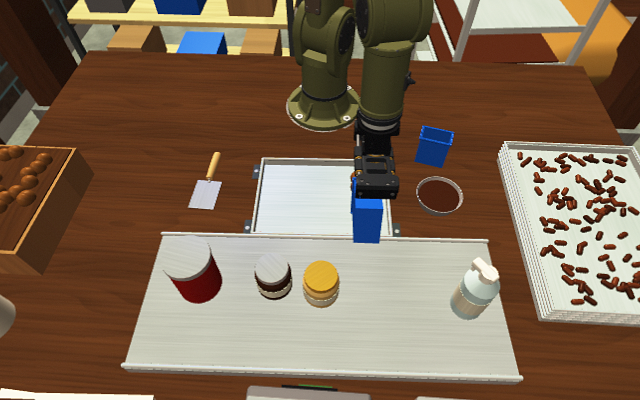

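The tub has tipped over the edge at (368,220), clear of the jars. I'll withdraw upward and let the nuts roll out.

Request:
arm_command(translation=[[0, 0, -3.0], [0, 0, -4.0], [-3.0, 0, -3.0], [-4.0, 0, 0], [-4.0, 0, 0], [0, 0, 0], [0, 0, 0], [0, 0, 0]], twist=[0, 0, 0, 0, 0, 0, 0, 0])

```text
time_s: 16.75
tool_pos: [0.3723, 0.1268, 0.2324]
tool_rot: [179.7, -4.0, 1.2]
force: [-0.0, 0.1, 0.9]
grip_width: 0.0008
```

```bash
python3 look.py l4
python3 - <<'E'
from h import *
t=cam('top'); cv2.imwrite('pics/t4.png',t['img'])
a=cv2.resize(t['img'][140:310,240:400],None,fx=3,fy=3,interpolation=cv2.INTER_CUBIC)
b=cv2.resize(cv2.imread('pics/l4.png')[130:300,310:440],None,fx=3,fy=3,interpolation=cv2.INTER_CUBIC)
cv2.imwrite('pics/c4.png',np.hstack([a[:510],b[:510,:320]]))
E
```

```text
blue [(200, [352, 381]), (208, [351, 382]), (216, [353, 381]), (224, [353, 380]), (232, [353, 379]), (240, [354, 378])] 242
[0.37242195 0.1266975  0.23243996] [179.67689919  -4.04266028   1.16362598] [-0.3682078   0.54490407 -0.4135881 ]
```

View pics/c4.png

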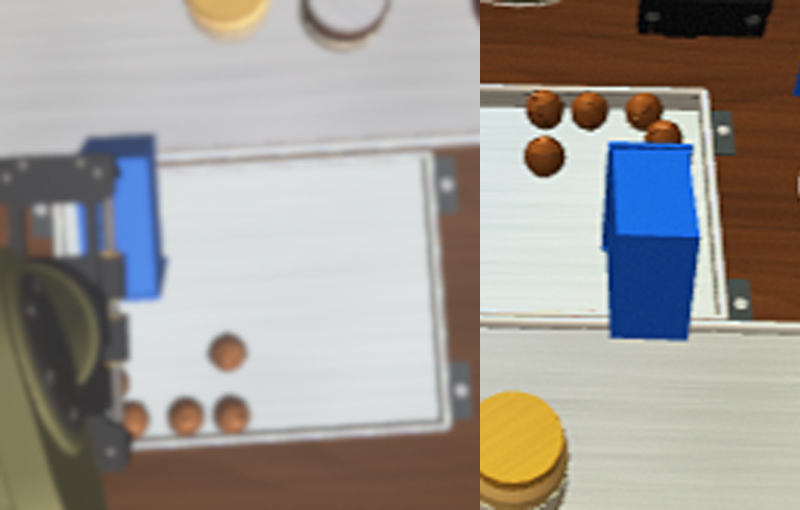

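All five walnuts are visible in the tray, at crop pixels (545,108), (590,108), (645,108), (663,135) and (545,157). The tub lies across the edge with its mouth down. Next I'll fit its pose.

```bash
python3 - <<'E'
from h import *
from scipy.optimize import least_squares
s=cam('scene'); t=cam('top')
px=np.array([(353.3,242.3),(379.3,242.7),(353.3,207.5),(383,209),(353.3,177.7),(380.7,178.7)])
# tub frame (x,y,z) from base centre
loc=np.array([(-48,-29,0),(-48,29,0),(48,-29,0),(48,29,0),(52,-33,116),(52,33,116)])/1000.
def pts(p,L):
    x,y,z,th,w=p; c,q=np.cos(th),np.sin(th)
    X=np.c_[c*L[:,0]-q*L[:,2],L[:,1],q*L[:,0]+c*L[:,2]]
    C,S=np.cos(w),np.sin(w); return np.c_[C*X[:,0]-S*X[:,1]+x,S*X[:,0]+C*X[:,1]+y,X[:,2]+z]
f=lambda p:(proj(s,pts(p,loc))-px).ravel()
r=least_squares(f,[.5,.12,.08,1.85,.03]); p=r.x; print(np.round(p,4),np.degrees(p[3:]),abs(r.fun).max(),'mid,mouth',pts(p,np.array([[0,0,.058],[0,0,.116]])).round(4))
print('foot,top base,lip far,lip near',pts(p,np.array([[-.048,0,0],[.048,0,0],[.052,0,.116],[-.052,0,.116]])).round(3))
E
python3 plan.py .40 .115 .30 -88 10
```

```text
[0.4834 0.1235 0.0751 1.9034 0.012 ] [109.05554855   0.68899889] 2.096411971943837 mid,mouth [[0.4286 0.1228 0.0562]
 [0.3738 0.1221 0.0372]]
foot,top base,lip far,lip near [[ 0.499  0.124  0.03 ]
 [ 0.468  0.123  0.12 ]
 [ 0.357  0.122  0.086]
 [ 0.391  0.122 -0.012]]
[0.3719 0.1267 0.232 ] 1.2 force [ 0.8  0.8 -0.5] w 0.0004 t 16.95
[[0.28, 0.12, -0.68], [0.29, 0.08, -0.68], [0.3, 0.03, -0.68], [0.3, -0.02, -0.68], [0.3, -0.06, -0.68], [0.28, -0.11, -0.68], [0.26, -0.15, -0.68], [0.24, -0.19, -0.68], [0.21, -0.22, -0.68], [0.17, -0.25, -0.68]] twist 8.92
```

Request:
arm_command(translation=[[0.2, 0, 0], [0.2, 0, 0], [0.3, 0, 0], [0.3, 0, 0], [0.3, 0, 0], [0.3, 0, 0], [0.3, 0, 0], [0, 0, 0], [0, 0, 0], [0, 0, 0]], twist=[10, 10, 10, 10, 10, 10, 10, 10, 9, 0], grip=98)

```text
time_s: 18.2
tool_pos: [0.3894, 0.1143, 0.2345]
tool_rot: [-175.8, -0.2, -91.1]
force: [-0.1, 0.1, -0.4]
grip_width: 0.0842
```

```bash
python3 plan.py .398 .1225 .20 -89 3; python3 -c "
from h import *
print(telemetry.get_obs()['qpos'].round(1),telemetry.get_obs()['tool_rot'])"
```

```text
[0.3894 0.1143 0.2345] -91.1 force [-0.1  0.1 -0.4] w 0.0842 t 18.2
[[-0.28, -0.28, 1.15], [-0.27, -0.29, 1.15], [-0.27, -0.29, 1.15]] twist -0.69
[  16.5  -16.7  -31.1  115.4   -7.5   75.1 -103.2] [-175.83058453   -0.21075289  -91.05871319]
```

Request:
arm_command(translation=[[-0.4, -0.8, 0.3], [-0.4, -0.4, 1.5], [0, 0.1, 2.0], [0, 0.1, 2.0], [0, 0.1, 2.0], [0, 0, 0.5], [0, 0, 0]], twist=[0, 0, 0, 0, 0, 0, 0])

```text
time_s: 19.08
tool_pos: [0.4054, 0.1239, 0.1456]
tool_rot: [-176.0, -0.2, -90.4]
force: [-0.0, 0.0, -0.3]
grip_width: 0.0852
```

```bash
python3 plan.py .398 .1225 .10 -89 3; python3 -c "
from h import *
print(telemetry.get_obs()['qpos'].round(1),telemetry.get_obs()['tool_rot'])"
```

```text
[0.4054 0.1239 0.1456] -90.4 force [-0.   0.  -0.3] w 0.0852 t 19.075
[[0.05, 0.25, 1.52], [0.05, 0.25, 1.52], [0.04, 0.25, 1.52]] twist -0.46
[  16.3   -9.5  -34.7  120.7   -4.5   63.5 -106.8] [-1.76028642e+02 -1.58646535e-01 -9.03934439e+01]
```

Request:
arm_command(translation=[[0.1, 0.2, 1.5], [0, 0.2, 1.5], [0, 0.2, 1.5], [0, 0.2, 1.5], [0, 0.2, 1.4], [0, 0.1, 1.0], [0, 0.1, 0.5], [0, 0, 0]], twist=[0, 0, 0, 0, 0, 0, 0, 0])

```text
time_s: 20.08
tool_pos: [0.3995, 0.1228, 0.0503]
tool_rot: [-176.0, -0.1, -90.3]
force: [0.1, -0.3, 0.4]
grip_width: 0.0855
```

```bash
python3 -c "
from h import *
print(telemetry.get_obs()['qpos'].round(1),telemetry.get_obs()['tool_rot'])
s=cam('scene');cv2.imwrite('pics/l5.png',cv2.resize(s['img'][100:270,280:440],None,fx=3.4,fy=3.4,interpolation=cv2.INTER_CUBIC))"
```

```text
[  15.8   -2.2  -37.1  127.4    0.4   50.6 -111.8] [-1.75980848e+02 -1.35334044e-01 -9.03489418e+01]
```

View pics/l5.png

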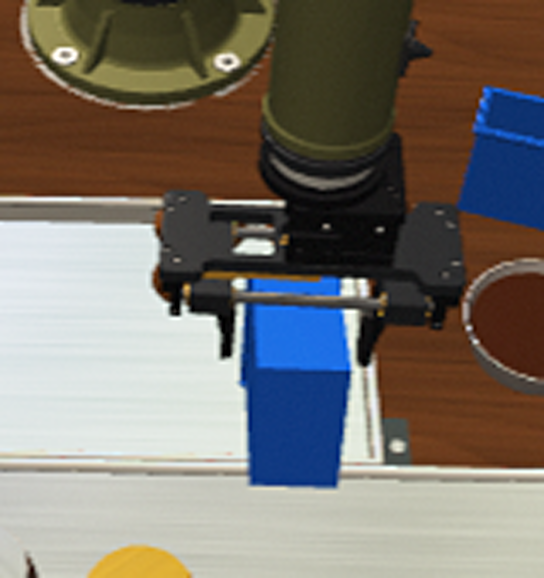

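The fingers straddle the tub at (225,340) and (365,340) with nothing touching. Closing gently on its side walls.

Request:
arm_command(translation=[[0, 0, 0], [0, 0, 0], [0, 0, 0], [0, 0, 0]], twist=[0, 0, 0, 0], grip=0, force=7)

```text
time_s: 20.62
tool_pos: [0.4008, 0.1229, 0.0517]
tool_rot: [-175.8, -0.1, -90.4]
force: [-0.4, -0.5, -1.1]
grip_width: 0.0584
```

Request:
arm_command(translation=[[0, 0, -0.8], [0, 0, -1.0], [0, 0, -1.0], [0, 0, -1.0], [0, 0, -1.0], [0, 0, 0], [0, 0, 0]], twist=[0, 0, 0, 0, 0, 0, 0])

```text
time_s: 21.5
tool_pos: [0.3967, 0.123, 0.1032]
tool_rot: [-175.8, -0.2, -90.4]
force: [0.2, 0.5, -2.0]
grip_width: 0.0582
```

```bash
python3 look.py l6
```

```text
blue [(200, [355, 385]), (208, [355, 384]), (216, [355, 382]), (224, [355, 381])] 228
[0.39677919 0.12311131 0.1032182 ] [-1.75793244e+02 -1.49035314e-01 -9.03574134e+01] [-0.52693228 -0.19036605 -2.32855122]
```

Request:
arm_command(translation=[[0, -0.3, -1.2], [0, -0.3, -1.4], [0, -0.3, -1.4], [0, -0.3, -1.4], [0, -0.3, -1.0], [0, -0.3, 0], [0, 0, 0], [0, 0, 0]], twist=[0, 0, 0, 0, 0, 0, 0, 0], force=4)

```text
time_s: 22.55
tool_pos: [0.411, 0.1232, 0.1728]
tool_rot: [-175.8, -0.1, -90.4]
force: [-0.0, -0.4, -2.0]
grip_width: 0.058
```

```bash
cat > fit.py <<'E'
from h import *
# tub tilt hypotheses: compare silhouette rows for pivot at grasp point
s=cam('scene'); o=telemetry.get_obs(); im=s['img'].astype(int)
m=((im[...,0]>im[...,2]+60)&(im[...,0]>im[...,1]+40)).astype(np.uint8); m[:,:300]=0; m[:,405:]=0
v=im[...,0]*m
rows=[(int(r),np.where(m[r])[0][[0,-1]].tolist(),int(np.median(im[r][m[r]>0][:,0]))) for r in np.where(m.sum(1)>3)[0]]
print(rows[::5],rows[-1]); g=o['tool_pos']-.019*np.array([.073,0,-.997]); print('grasp',g.round(4),o['force'].round(1),o['grip_width'])
e,h=.015,.087
for th in range(0,121,15):
    t=np.radians(th);c,q=np.cos(t),np.sin(t)
    P=[[g[0]+c*(x-e)-q*(z-h),g[1],g[2]+q*(x-e)+c*(z-h)] for x,z in((-.048,0),(.048,0),(.052,.116),(-.052,.116))]
    print(th,proj(s,P)[:,1].round(0),'minz',round(min(p[2] for p in P),3),'foot',np.round(P[0],3)[[0,2]])
cv2.imwrite('pics/%s.png'%sys.argv[1],s['img'])
E
python3 fit.py l7
```

```text
[(146, [360, 389], 231), (151, [385, 388], 169), (158, [360, 389], 228), (163, [359, 390], 227), (168, [359, 390], 228), (173, [358, 390], 228), (178, [356, 391], 228), (183, [357, 390], 118), (188, [357, 390], 120), (193, [357, 389], 119), (198, [357, 388], 119), (203, [357, 387], 119), (208, [357, 386], 119), (213, [357, 385], 119)] (217, [367, 384], 119)
grasp [0.4095 0.1231 0.1917] [-0.8 -0.5 -1.9] 0.05788168680047221
0 [170. 203. 170. 132.] minz 0.105 foot [0.347 0.105]
15 [182. 208. 163. 137.] minz 0.091 foot [0.371 0.091]
30 [193. 210. 157. 143.] minz 0.085 foot [0.398 0.085]
45 [202. 209. 152. 150.] minz 0.086 foot [0.426 0.086]
60 [210. 206. 147. 158.] minz 0.094 foot [0.453 0.094]
75 [215. 198. 144. 167.] minz 0.108 foot [0.477 0.108]
90 [217. 189. 142. 175.] minz 0.125 foot [0.497 0.129]
105 [216. 176. 143. 183.] minz 0.119 foot [0.51  0.153]
120 [211. 163. 144. 190.] minz 0.119 foot [0.516 0.181]
```

Request:
arm_command(translation=[[0, 0, 0], [0, 0, -1.5], [0, 0, 1.5], [0, 0, -1.5], [0, 0, 1.5], [0, 0, 0]], twist=[0, 0, 0, 0, 0, 0], force=3)

```text
time_s: 23.35
tool_pos: [0.4104, 0.123, 0.1727]
tool_rot: [-175.9, -0.1, -90.3]
force: [-0.7, -1.1, -1.6]
grip_width: 0.0581
```

```bash
python3 fit.py l8
```

```text
[(148, [359, 369], 181), (156, [360, 389], 182), (161, [359, 388], 180), (166, [359, 388], 180), (171, [358, 388], 181), (176, [357, 388], 181), (181, [357, 387], 181), (186, [357, 387], 181), (191, [356, 386], 182), (196, [356, 386], 182), (201, [356, 386], 182), (206, [356, 386], 123)] (206, [356, 386], 123)
grasp [0.4099 0.1234 0.1927] [ 0.2  0.5 -0.8] 0.05781220049530222
0 [170. 203. 169. 132.] minz 0.106 foot [0.347 0.106]
15 [181. 208. 163. 137.] minz 0.092 foot [0.372 0.092]
30 [192. 210. 157. 143.] minz 0.086 foot [0.399 0.086]
45 [202. 209. 151. 150.] minz 0.087 foot [0.427 0.087]
60 [210. 205. 147. 158.] minz 0.095 foot [0.454 0.095]
75 [215. 198. 144. 167.] minz 0.109 foot [0.478 0.109]
90 [217. 188. 142. 175.] minz 0.126 foot [0.497 0.13 ]
105 [216. 176. 142. 183.] minz 0.12 foot [0.51  0.154]
120 [211. 163. 144. 190.] minz 0.12 foot [0.517 0.182]
```

It swung down to about 50°. A few more shakes.

Request:
arm_command(translation=[[0, 0, -2.0], [0, 0, 2.0], [0, 0, -2.0], [0, 0, 2.0], [0, -1.5, 0], [0, 0, 0], [0, 0, 0]], twist=[0, 0, 0, 0, 0, 0, 0])

```text
time_s: 24.28
tool_pos: [0.4289, 0.1239, 0.1771]
tool_rot: [-175.6, -0.0, -90.3]
force: [0.0, 0.4, -2.2]
grip_width: 0.0579
```

```bash
python3 fit.py l9
```

```text
[(154, [360, 380], 201), (162, [360, 389], 176), (167, [360, 389], 175), (172, [359, 389], 176), (177, [359, 389], 176), (182, [358, 388], 176), (187, [357, 388], 176), (192, [357, 387], 176), (197, [357, 387], 177), (202, [356, 387], 177), (207, [356, 386], 177), (212, [356, 387], 178)] (213, [372, 386], 113)
grasp [0.4278 0.1239 0.1963] [ 0.2 -1.3 -2.5] 0.05779265060839397
0 [174. 209. 175. 137.] minz 0.109 foot [0.365 0.109]
15 [186. 214. 169. 141.] minz 0.096 foot [0.389 0.096]
30 [198. 216. 163. 147.] minz 0.089 foot [0.417 0.089]
45 [208. 216. 157. 155.] minz 0.09 foot [0.445 0.09 ]
60 [216. 212. 152. 163.] minz 0.098 foot [0.472 0.098]
75 [221. 205. 149. 172.] minz 0.113 foot [0.496 0.113]
90 [223. 195. 147. 180.] minz 0.129 foot [0.515 0.133]
105 [222. 183. 147. 188.] minz 0.124 foot [0.528 0.158]
120 [217. 169. 149. 195.] minz 0.124 foot [0.535 0.185]
```

Request:
arm_command(translation=[[0, -5.0, 0], [0, -4.0, 0], [0, -2.0, 0], [0, -1.0, 0], [0, 0, -2.0], [0, 0, 2.0], [0, 0, -2.0], [0, 0, 2.0], [0, 0, 0]], twist=[0, 0, 0, 0, 0, 0, 0, 0, 0])

```text
time_s: 25.45
tool_pos: [0.55, 0.1222, 0.1884]
tool_rot: [-175.6, -0.2, -90.4]
force: [-0.2, -0.4, -2.3]
grip_width: 0.0578
```

```bash
python3 fit.py l10
```

```text
[(200, [360, 373], 236), (205, [380, 392], 153), (213, [359, 392], 167), (218, [359, 391], 167), (223, [358, 391], 166), (228, [356, 391], 165), (233, [356, 390], 165), (238, [356, 389], 165), (243, [355, 389], 165), (248, [355, 389], 164), (253, [355, 388], 163), (258, [355, 388], 164), (263, [357, 388], 163)] (265, [378, 388], 165)
grasp [0.55   0.1229 0.2091] [ 0.7  0.4 -0.8] 0.05830184305480033
0 [215. 256. 225. 178.] minz 0.122 foot [0.487 0.122]
15 [229. 263. 218. 182.] minz 0.109 foot [0.512 0.109]
30 [241. 267. 211. 188.] minz 0.102 foot [0.539 0.102]
45 [253. 268. 204. 196.] minz 0.103 foot [0.567 0.103]
60 [263. 266. 199. 205.] minz 0.111 foot [0.594 0.111]
75 [271. 260. 194. 214.] minz 0.126 foot [0.618 0.126]
90 [276. 250. 192. 224.] minz 0.142 foot [0.637 0.146]
105 [276. 237. 191. 233.] minz 0.137 foot [0.65  0.171]
120 [273. 222. 192. 241.] minz 0.137 foot [0.657 0.198]
```

The far wall's shading and its base row (265) both give a lean of about 31°. I'll lower it onto the tier, shifting about 2 cm forward.

Request:
arm_command(translation=[[0, 0.8, 1.0], [0, 0.8, 1.5], [0, 0.4, 1.5], [0, 0.1, 1.5], [0, 0, 1.2], [0, 0, 0.6], [0, 0, 0]], twist=[0, 0, 0, 0, 0, 0, 0])

```text
time_s: 26.38
tool_pos: [0.5357, 0.1229, 0.1116]
tool_rot: [-175.3, -0.2, -90.3]
force: [0.7, -0.4, -2.1]
grip_width: 0.0574
```

```bash
python3 fit.py l11 | head -4
```

```text
[(218, [358, 388], 139), (223, [379, 387], 150), (231, [356, 386], 169), (236, [356, 386], 168), (241, [355, 386], 168), (246, [354, 385], 167), (251, [354, 384], 167), (256, [353, 384], 167), (261, [353, 384], 166), (266, [354, 383], 166), (271, [354, 383], 165)] (274, [377, 383], 172)
grasp [0.5343 0.1229 0.1306] [-0.6  0.8 -1.9] 0.05787588502682598
0 [229. 267. 241. 197.] minz 0.044 foot [0.471 0.044]
15 [241. 274. 234. 200.] minz 0.03 foot [0.496 0.03 ]
```

Request:
arm_command(translation=[[0, 0, 0.5], [0, 0, 0.5], [0, 0, 0.5], [0, 0, 0.5], [0, 0, 0]], twist=[0, 0, 0, 0, 0])

```text
time_s: 27.05
tool_pos: [0.5399, 0.123, 0.0931]
tool_rot: [-175.0, -0.2, -90.4]
force: [-0.4, -0.3, 0.9]
grip_width: 0.0582
```

```bash
python3 fit.py l12 | head -3
```

```text
[(211, [356, 361], 188), (216, [356, 361], 126), (230, [375, 386], 149), (238, [356, 386], 170), (243, [355, 386], 169), (248, [354, 385], 168), (253, [354, 384], 168), (258, [353, 384], 167), (263, [353, 384], 168), (268, [354, 383], 166), (273, [364, 383], 166)] (274, [379, 383], 175)
grasp [0.5385 0.1229 0.1121] [-0.3 -0.1 -0.5] 0.0577444490715418
0 [235. 273. 248. 204.] minz 0.025 foot [0.475 0.025]
```

Request:
arm_command(translation=[[0, -0.8, 0], [0, -0.9, 0.1], [0, -0.9, 0.1], [0, -0.9, 0.2], [0, 0, 0]], twist=[0, 0, 0, 0, 0])

```text
time_s: 27.72
tool_pos: [0.577, 0.1227, 0.0905]
tool_rot: [-175.2, -0.1, -90.4]
force: [0.6, -1.1, -0.0]
grip_width: 0.058
```

```bash
python3 fit.py l13 | head -3
```

```text
[(216, [356, 360], 198), (231, [355, 361], 206), (244, [356, 389], 151), (252, [356, 367], 122), (257, [355, 386], 147), (262, [355, 386], 147), (267, [353, 385], 146), (272, [353, 384], 146), (277, [353, 383], 146), (282, [353, 383], 146), (287, [354, 382], 147)] (291, [366, 382], 148)
grasp [0.5752 0.1227 0.1094] [ 0.6 -1.  -1.4] 0.05756249130100562
0 [249. 289. 265. 219.] minz 0.022 foot [0.512 0.022]
```

It now leans about 22°. Releasing it to rock back onto its base.

Request:
arm_command(translation=[[0, 0, 0], [0, 0, 0], [0, 0, 0], [0, 0, 0], [0, 0, 0], [0, 0, 0]], twist=[0, 0, 0, 0, 0, 0], grip=88)

```text
time_s: 28.52
tool_pos: [0.5767, 0.123, 0.0914]
tool_rot: [-175.1, -0.1, -90.3]
force: [0.5, -0.1, -0.3]
grip_width: 0.0766
```

```bash
python3 fit.py l14 | head -3
```

```text
[(226, [355, 360], 150), (231, [355, 361], 185), (244, [354, 389], 147), (251, [354, 357], 103), (256, [354, 386], 141), (261, [353, 386], 141), (266, [353, 385], 141), (271, [353, 384], 141), (276, [353, 384], 141), (281, [353, 383], 141), (286, [353, 382], 141), (291, [353, 382], 141)] (295, [367, 381], 143)
grasp [0.5753 0.123  0.1103] [-0.2 -0.1  0.4] 0.07646516528042568
0 [249. 289. 265. 219.] minz 0.023 foot [0.512 0.023]
```

Request:
arm_command(translation=[[0, 0, 0], [0, 0, -1.0], [0, 0, -1.5], [0, 0, -2.5], [0, 0, -3.0], [0, 0, -3.0], [0, 3.0, 0], [0, 5.0, 0], [0, 5.0, 0], [0, 0, 0]], twist=[0, 0, 0, 0, 0, 0, 0, 0, 0, 0], grip=100)

```text
time_s: 29.82
tool_pos: [0.4349, 0.1261, 0.2016]
tool_rot: [-174.6, -0.1, -90.2]
force: [1.1, -0.3, 0.2]
grip_width: 0.0869
```

```bash
python3 fit.py l15 | head -3
python3 - <<'E'
from h import *
im=cv2.imread('pics/s6.png'); print('upright ref',np.median(im[266:283,358:378,0])); 
t=cam('top'); cv2.imwrite('pics/t15.png',t['img'])
a=cv2.resize(t['img'][90:310,160:470],None,fx=1.6,fy=1.6,interpolation=cv2.INTER_CUBIC)
b=cv2.resize(cv2.imread('pics/l15.png')[140:340,230:440],None,fx=2,fy=2,interpolation=cv2.INTER_CUBIC)[:a.shape[0],:304]
b=cv2.imread('pics/l15.png')[140:316,290:416]; b=cv2.resize(b,(int(126*352/176*1),352),interpolation=cv2.INTER_CUBIC)
cv2.imwrite('pics/c15.png',np.hstack([a,b])); print(a.shape,b.shape)
E
```

```text
[(235, [354, 365], 215), (240, [354, 387], 105), (245, [354, 387], 107), (250, [354, 387], 107), (255, [354, 387], 107), (260, [353, 388], 107), (265, [353, 388], 175), (270, [353, 388], 223), (275, [353, 388], 223), (280, [353, 388], 224), (285, [353, 388], 105), (290, [352, 384], 106), (295, [352, 382], 106), (300, [352, 381], 106), (305, [352, 379], 106)] (306, [366, 379], 108)
grasp [0.4356 0.1263 0.2213] [0.1 0.4 0.7] 0.08717839275970873
0 [170. 205. 170. 131.] minz 0.134 foot [0.373 0.134]
upright ref 109.0
(352, 496, 3) (352, 252, 3)
```

View pics/c15.png

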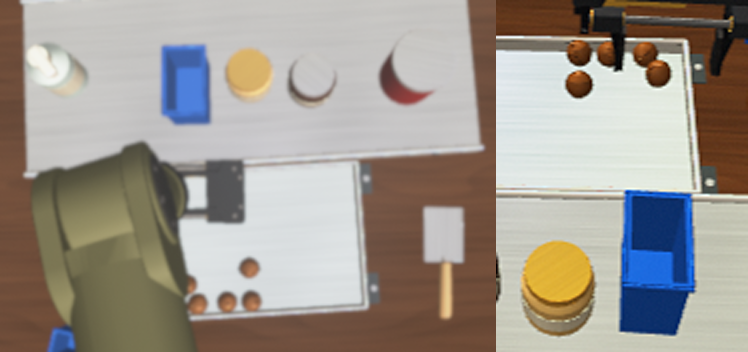

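The tub stands upright and empty on the tier, with its far wall shade matching the upright reference (106 against 109). All five walnuts are in the tray, the jars look unmoved, and the gripper is clear.

```bash
python3 -c "
from h import *
print(env.sign_off())"
```

```text
the job is handed in; nothing more can be done
None
```

The job is done and handed in at about 30 s of the 64 s. `env.sign_off()` gives no verdict, so the result rests on my own checks.

**What I did**
- **Drawing the tub forward:** I clamped its far lip, one finger behind and one inside, and brought it to the front edge. It leaned about 6° and was partly carried, because a plain pull made it tip instead of slide.
- **Tipping:** I hooked it over the edge with the shut fingers behind the lip and backed off. The walnuts rolled out.
- **Standing it up:** I gripped it lightly by its side walls, lifted it and let it swing down. I then set it on the tier and released it at about 22° of lean, and it rocked back onto its base.

**Last checks (final pictures)**
- The tub stands upright and empty, roughly 11 cm behind the edge.
- All five walnuts are in the tray.
- The jars and the tin, spray bottle and spatula look unmoved. The arm hid the bowl in the last top view, so I last saw it in place earlier.
- The gripper is clear, with no force on it.

**Disagreements**
- The two cameras differed by 5–10 mm on the edge and tub positions. For step 1 I estimated tub_mid about 50–65 mm behind the edge while gripped, under the 75 mm limit, but I could not measure it exactly.
- The fit of the lying tub came out about 12 mm too low, so I corrected for that before gripping it.

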